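Refit the desk radio's antenna and press its tuning knob on

ROBOT

A 6-joint arm with a two-finger parallel gripper is mounted at the origin on the work surface. World frame = base frame: x ahead of the robot, y to its left, z up, the work surface at z = 0. Lengths are in m, angles in degrees, forces in N, time in s.
With the tool pointing down it reaches from about 0.375 to 0.9 m from the base axis. Payload 3.1 kg.
Tool frame: the origin (TCP) lies on the centre line of the jaws, within the pads' length; the fingertips stand 25 mm ahead of it and the grasp point (between the pads) lies 6 mm ahead of it; z points along the fingers, y is the line along which they close (so a half turn about z gives the same grasp; the last joint's range is limited). The gripper opens to 87 mm and grips with 3 to 60 N. Pads are 19 mm wide; open, the fingers measure 117 mm over their backs; the gripper's body (75 mm by 190 mm) begins 51 mm behind the grasp point.
Start: joints at [58.47, 30.224, 82.088, -0, 67.689, -10.227], TCP at [0.227, 0.582, 0.248] pointing down, gripper open.
Joint ranges: [-176.69, 176.69], [-43.24, 126.21], [12.49, 139.97], [-82, 262], [0, 151.66], [-163.58, 163.58]. Speed limits (degrees/s): [159.86, 159.86, 180, 180, 180, 180].

INTERFACE

Orientations are given as a 3x3 rotation matrix whose columns are the frame's x, y, z axes.
In Python, from rig import bot, cams, models gives the robot as it stands. The module is installed in compiled form; this text tells all that it offers.
- The arm moves only by the shell command python3 -m handwheel 'ROWS' [OPENING]. ROWS is JSON, a list of rows, each a list of 6 numbers: the shift along the world's x, y, z each as a share of 1 m, from -1 to 1, then the turn, a rotation vector about the world's x, y, z each as a share of 2 rad, from -1 to 1. In form: [[dx, dy, dz, wx, wy, wz], ...]. A call has exactly 8 rows; each row is the pose to reach, as a shift and turn from the pose commanded when the call began; what a row does not reach only later rows make up. A row lasts 1/12 s, in which the tool goes at most 41.7 mm and 7.16 degrees, less where a joint would pass 70% of its speed; a pose out of reach is approached as far as the arm can. A call with a number of a shift or a turn outside -1 to 1 is refused whole. A call with a gripper value outside its range is refused whole. OPENING is the opening, from -1 (shut) to 1 (fully open), so that 0 is half open, set as the call begins (- or left out, the last holds). The fingers move at their own pace and stop on an object; the grip force is fixed at half the most. Time passes only in rows, so rows that repeat a pose let the fingers close, or fill a call up. It gives the time, the measured TCP pose, the force, the opening and the grip force at its end, in the units of the state.
- bot.read_state(): the state, without advancing time (a new reading comes with each control period).
- cams.capture(name): name is "scene" or "top"; returns (picture, depth): 400x640x3 uint8, blue, green, red; 400x640 float32, m along the optical axis (not along the pixel's ray), 0 where there is no reading.
- cams.calibration(name): a dict with "mtx" (3x3 intrinsics, pixels), "R" (3x3) and "t" (3): a world point X has camera coordinates R X + t. Camera axes: x right, y down, z forward; pixel columns grow to the right and rows downward; lengths in m; the calibration is good to about 2 mm. A picture is of the moment at which its call begins. calibration takes no time and is no camera call.
- bot.hand_in(): hands the job in; it is judged then, once.
Trained networks look in the newest picture that a camera, given by its name, has taken for a name from the list of things; names that differ only in an ending like _2 or _b are one class to them, and where a whole thing is asked for, a point or a joint stands for the part that bears it (a point fixed in the world has none). Each returns a list of dicts, best first, with "conf" (0 to 1); they miss things now and then, are a little off and sometimes report something else, mostly with a low value. They report only what shows in the picture. A call takes as long as a camera call. They do not tell look-alikes from the thing itself.
- models.spot_in(query, camera): "position" ([column, row] in pixels, amid what is visible of it).
- models.tip_of(query, camera): "position" ([column, row] in pixels: a listed point, or the origin of a listed thing).
The state is a dict: "time_s": time; "joint_positions": joint angles; "qvel": joint speeds; "tau": joint torques, N m; "position": TCP position; "tcp_rot": TCP orientation; "force": force on the tool from outside, world axes, zero at the start; "moment": the same for the moment, N m; "opening": opening from 0.0 (shut) to 1.0 (fully open); "grasp_force": force on a finger pad.
Only numpy, scipy, OpenCV 4.12 (cv2) and the standard library are available. Lean on these libraries where they do the work, as an engineer would, in place of code of your own. Each camera call takes 0.05 s, during which the arm holds its last target. There are 200 camera calls.

TASK

Get the desk radio going again: first take the stub antenna out of its wooden stand and push it down fully home in the socket on top of the radio, and let go of it there. Then take the loose tuning knob, turn it so that its flat matches the flat of the D-shaft on the radio, and push it fully onto the shaft. Finish while still gripping the knob and keeping it pressed down, with the shaft pushed well over half its travel in against its spring (that switches the radio on); leave the mug, phone, toy car, mouse and screwdriver where they are.

Things in the scene. Friction and masses are not known exactly. Their poses are not given: they have to be found in the camera images.
- radio: desk radio, fixed, 130 (x) x 300 (y) x 60 mm high, black with walnut ends; origin at the centre of its underside, on the desk. Its top panel is 60 mm above the desk. In its frame the antenna socket is at x 0, y +115 mm and the D-shaft at x -15, y -75 mm. Its yaw differs by up to 0.2 rad either way from start to start
- socket_mouth (a point): centre of the antenna socket's mouth, level with the radio's top panel, inside a flat brass ring on the walnut end: a round blind hole 11 mm in diameter, 35 mm deep, straight down; frame parallel to the radio's
- antenna: stub antenna, loose, 120 mm long, about 30 g, z along it: steel rod 9 mm in diameter from 0 to 55 mm (the foot's last 3 mm taper to 6 mm), black grip sleeve 14 mm in diameter from 55 to 120 mm, orange band near the sleeve's lower end. Origin at the centre of the foot; it starts upright in the stand, foot 15 mm above the desk, standing free in a hole 10.5 mm wide and 30 mm deep
- stand: pale wooden block that holds the antenna, 50 x 50 x 45 mm high, fixed to the desk; origin at the centre of its underside
- knob: loose aluminium tuning knob, about 40 g, standing on the desk bore down; origin: centre of its underside. 34 mm high: skirt 32 mm wide from 0 to 18 mm, solid round cap 36 mm wide from 18 to 34 mm (grip it here, any yaw). D-shaped bore from below, 15 mm in diameter, 18 mm deep, its flat 4 mm from the axis on the knob's +x side; a red line on the cap runs from the centre to that side
- knob_bore (a point): centre of the bore's ceiling, on the knob's axis 18 mm above its underside; frame as the knob's. With the knob fully on, this point touches the shaft's tip and the knob's underside is 6 mm above the panel (shaft unpressed)
- shaft_tip (a point): centre of the upper end of the brass D-shaft, which stands upright out of the radio's top, 24 mm above the panel when not pressed; 12 mm in diameter, tapered over the last 3.5 mm, with a flat 2.5 mm from the axis on this frame's +x side; z up. The knob goes on when its x axis points as this x axis does, to within about 0.2 rad
- shaft (a joint): how far the shaft is pushed down, m: 0 free, 0.005 at the stop. A spring pushes it up with 2 N at 0 and 7 N at 0.005, so the knob's weight does not press it
- dial (a joint): turn of the shaft on the radio, rad, counter-clockwise from above, 0 when its flat faces the radio's +x; it can turn from -1.2 to 1.2 but is stiff (0.06 N m) and stays where it is. An aluminium ring, 52 mm in diameter and 2 mm thick, lies on the panel round the shaft and turns with it; a red mark on it shows the flat's side
- mug: blue mug, 76 mm in diameter, 90 mm high, bystander; origin at the centre of its underside
- phone: phone lying flat, 150 x 74 x 9 mm, bystander; origin at the centre of its underside
- toy_car: copper toy car, 100 x 48 x 54 mm, bystander; origin at the centre of its underside
- mouse: white computer mouse, 110 x 62 x 30 mm, bystander; origin at the centre of its underside
- screwdriver: screwdriver lying on the desk, about 200 mm long along its x, bystander
Mind the look-alikes: they are no part of the job. Of the things shaped like the knob, the aluminium one is meant.

How it is judged (in metres and radians):
On the way, in this order (a step that is already met when the one before it is completed fails the run):
1. the antenna is fully home in the radio's socket (z of antenna in the frame of socket_mouth below -0.031 m and horizontal distance between antenna and socket_mouth below 0.004 m and angle between antenna's own z axis and vertical below 0.12 rad and contact force between the fingers and antenna below 0.1 N), for 0.2 s.
2. the knob is fully on the D-shaft, flat to flat (distance between knob_bore and shaft_tip below 0.0035 m and angle between the x axis of knob and the x axis of shaft_tip, either way round below 0.4 rad and angle between knob's own z axis and vertical below 0.12 rad), for 0.2 s.
At the end, for the whole second after the job is handed in: Antenna released and upright (0.12 rad), its foot over 31 mm down the socket; knob upright on the shaft (bore ceiling within 3.5 mm of the tip, x axes within 0.4 rad); the fingers still hold the knob (over 2 N) and keep the shaft pressed in by over 3 mm through the last second (all of step 1 and all of step 2 and value of joint shaft above 0.003 m and contact force between the fingers and knob above 2 N); the arm keeps its last pose, push and grip.
It fails at once if the mug is moved by more than 30 mm (distance of mug from where it was at the start of the episode above 0.03 m).
It fails at once if the phone is moved by more than 30 mm (distance of phone from where it was at the start of the episode above 0.03 m).
It fails at once if the toy car is moved by more than 30 mm (distance of toy_car from where it was at the start of the episode above 0.03 m).
It fails at once if the mouse is moved by more than 30 mm (distance of mouse from where it was at the start of the episode above 0.03 m).
It fails at once if the screwdriver is moved by more than 30 mm (distance of screwdriver from where it was at the start of the episode above 0.03 m).
It also fails if it takes over 61 s, if anything falls off the work surface, if the arm or the gripper's body presses on something with over 40 N, if the wrist force passes 120 N, or if a joint passes its speed limit or range.

## Working session

There is one attempt and no reset: what is moved stays moved. The work goes in short steps, Python scripts to look and compute and a shell command to move; the robot and the scene stay as the last step left them, time stands still between calls to the robot, and variables do not carry over. Pictures are saved under pics/ and viewed, at most 10 in all, crops included, and the job is handed in when it is done.

```bash
mkdir -p pics
cat > h.py <<'E'
import numpy as np,cv2
from rig import bot,cams,models
def ray(cam,px):
    c=cams.calibration(cam);K=np.array(c["mtx"]);R=np.array(c["R"]);t=np.array(c["t"])
    return -R.T@t, R.T@np.linalg.inv(K)@np.array([px[0],px[1],1.])
def at_z(cam,px,z):
    o,d=ray(cam,px); return o+d*(z-o[2])/d[2]
def at_d(cam,px,dep):
    o,d=ray(cam,px); return o+d*dep
def cloud(cam,D):
    c=cams.calibration(cam);K=np.array(c["mtx"]);R=np.array(c["R"]);t=np.array(c["t"])
    v,u=np.mgrid[0:400,0:640]
    P=np.stack([u,v,np.ones_like(u)],-1)@np.linalg.inv(K).T*D[...,None]
    return (P-t)@R
E
python3 - <<'E'
from h import *
for n in("top","scene"):
    im,D=cams.capture(n);cv2.imwrite(f"pics/{n}0.png",im);np.save(f"{n}0.npy",D);cv2.imwrite(f"{n}0raw.png",im)
    o,_=ray(n,(0,0));print(n,o)
    for q in["antenna","stand","knob","shaft_tip","socket_mouth","radio"]:
        r=models.tip_of(q,n)
        print(q,[(np.round(d["position"],1),round(d["conf"],2)) for d in r[:4]])
print(bot.read_state())
E
```

```text
top [ 0.44391616 -0.01323358  1.20640051]
antenna [(array([262.7, 220.5]), 0.44)]
stand [(array([267.2, 218.1]), 0.6), (array([186.2, 189.1]), 0.49)]
knob [(array([378.8, 224.5]), 0.6), (array([411.2, 205.3]), 0.6), (array([401.6, 250. ]), 0.46)]
shaft_tip [(array([326.8, 159. ]), 0.45)]
socket_mouth [(array([279.6, 161.8]), 0.63)]
radio [(array([322.4, 155.7]), 0.65)]
scene [ 0.98820053 -0.73128903  0.68556122]
antenna [(array([324.2, 177.1]), 0.63)]
stand [(array([327.8, 184. ]), 0.92)]
knob [(array([216.6, 247.8]), 0.83), (array([256. , 243.9]), 0.64), (array([246.1, 274. ]), 0.55)]
shaft_tip [(array([332.4, 223.4]), 0.52), (array([373.3, 187.9]), 0.32)]
socket_mouth [(array([372.2, 191.4]), 0.96)]
radio [(array([351.4, 235. ]), 0.66)]
{'time_s': 0.7, 'joint_positions': array([ 5.84709838e+01,  3.02199770e+01,  8.20851077e+01, -8.83672336e-04,
        6.76884260e+01, -1.02271469e+01]), 'qvel': array([ 0.0224437 , -0.03686041,  0.02039474,  0.02498973, -0.06642182,
        0.06320065]), 'tau': array([-1.57911760e-03, -4.39869297e+01, -1.76948655e+01,  6.33282820e-02,
        5.03987074e-02,  4.22844586e-07]), 'position': array([0.2270289 , 0.58231442, 0.2476007 ]), 'tcp_rot': array([[-9.31681501e-01,  3.63276169e-01,  7.13888614e-05],
       [ 3.63276174e-01,  9.31681498e-01,  8.90783981e-05],
       [-3.41516222e-05,  1.08926568e-04, -9.99999993e-01]]), 'force': array([-0.60113298, -0.35926903,  0.14386968]), 'moment': array([0.03491216, 0.05107383, 0.03602458]), 'grasp_force': 0.0, 'opening': 1.0030102479971237}
```

View pics/top0.png

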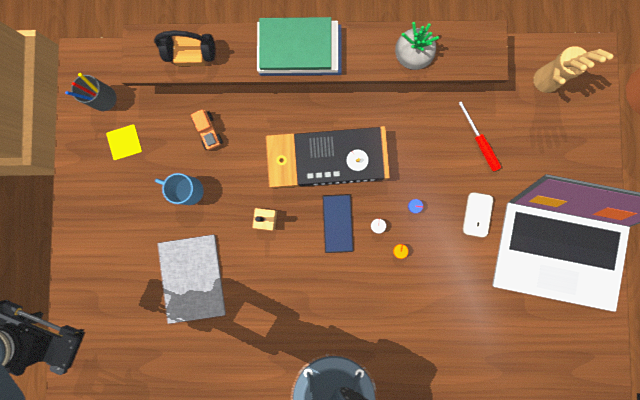

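View pics/scene0.png

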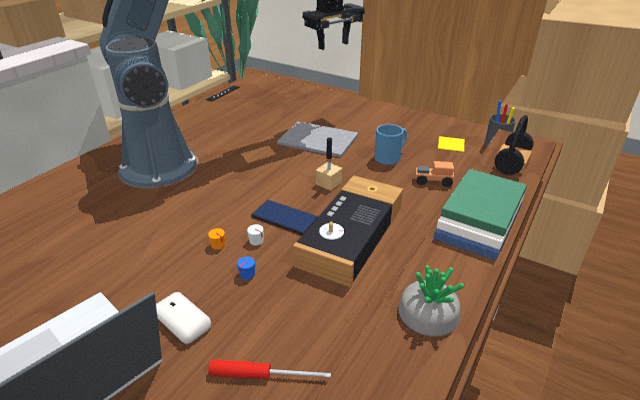

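The pictures show the silver knob at top (378,226), the stand and antenna at (264,219), the socket at (281,160) and the D-shaft dial at (357,160). The orange (401,251) and blue (416,206) knobs are look-alikes. Next I measure each part from depth and colour, with a zoomed crop.

```bash
cat > meas.py <<'E'
from h import *
im=cv2.imread("top0raw.png");D=np.load("top0.npy");P=cloud("top",D)
def rect(m,name):
    n,l,s,c=cv2.connectedComponentsWithStats(m.astype(np.uint8))
    i=1+np.argmax(s[1:,4]);q=P[l==i]
    r=cv2.minAreaRect((q[:,:2]*1000).astype(np.float32));print(name,s[i,4],"rect",np.round(r[0],1),np.round(r[1],1),round(r[2],1),"mean",np.round(q.mean(0),4),"medz",round(np.median(q[:,2]),4));return l==i
def box(u0,u1,v0,v1):
    b=np.zeros((400,640),bool);b[v0:v1,u0:u1]=1;return b
Z=P[...,2]
rect(box(255,400,115,200)&(Z>.05)&(Z<.07),"radio")
rect(box(245,285,200,240)&(Z>.035)&(Z<.055),"stand")
rect(box(245,285,200,240)&(Z>.1)&(Z<.16),"ant")
rect(box(365,392,212,240)&(Z>.025)&(Z<.045),"knob")
rect(box(340,375,145,180)&(Z>.072)&(Z<.095),"shaft")
S=cloud("scene",np.load("scene0.npy"));z=S[...,2]
P=S
rect(box(310,345,130,175)&(z>.09)&(z<.16),"ant scene")
rect(box(240,268,220,250)&(z>.027)&(z<.045),"knob scene")
rect(box(320,345,210,240)&(z>.075)&(z<.1),"shaft scene")
rect(box(290,410,170,280)&(z>.05)&(z<.068),"radio scene")
for cam,px,zz in[("top",(281,160),.06),("scene",(372,189),.06),("top",(264,218),.045)]:print(cam,px,np.round(at_z(cam,px,zz),4))
sc=cv2.imread("scene0raw.png")
def cr(i,u,v,h=16): return cv2.resize(i[v-h:v+h,u-h:u+h],(384,288) if 0 else (290,290),interpolation=cv2.INTER_CUBIC)
o=np.vstack([np.hstack([cr(im,378,226),cr(im,357,160)]),np.hstack([cr(sc,256,235),cr(sc,331,230)])])
cv2.imwrite("pics/crop1.png",o)
E
python3 meas.py
```

```text
radio 6152 rect [608.4  16.1] [131.7 301.6] 4.3 mean [0.6077 0.0155 0.0611] medz 0.0611
stand 347 rect [451.9 176.9] [50.7 49.9] 83.4 mean [0.4517 0.1746 0.0461] medz 0.0462
ant 44 rect [452.2 176.6] [12.  13.2] 0.2 mean [0.452  0.1756 0.1297] medz 0.1345
knob 157 rect [ 435.  -113.2] [33.2 32.9] 89.9 mean [ 0.4352 -0.1128  0.0349] medz 0.035
shaft 18 rect [597.4 -60.5] [ 7.5 11.3] 33.7 mean [ 0.5975 -0.0599  0.082 ] medz 0.0816
ant scene 90 rect [458.2 174.3] [10.6 17.1] 30.9 mean [0.459  0.1729 0.1157] medz 0.1159
knob scene 169 rect [ 439.7 -115. ] [35.4 35.5] 24.8 mean [ 0.4415 -0.1169  0.0339] medz 0.0345
shaft scene 23 rect [603.  -63.5] [6.2 8.9] 31.2 mean [ 0.6034 -0.0632  0.0813] medz 0.0813
radio scene 5230 rect [612.6  16.7] [132.3 309.3] 4.3 mean [ 0.6184 -0.006   0.0607] medz 0.0609
top (281, 160) [0.5995 0.1324 0.06  ]
scene (372, 189) [0.6051 0.1289 0.06  ]
top (264, 218) [0.4539 0.1765 0.045 ]
```

View pics/crop1.png

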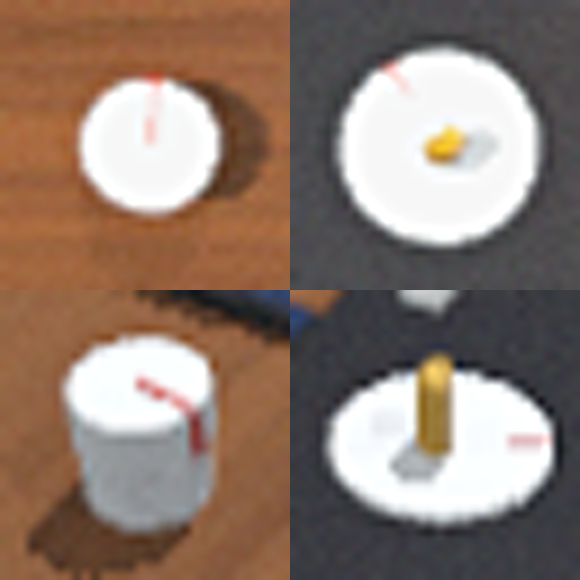

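The red mark on the dial points at about 33.5° in world yaw and the knob's line at about -5°. The two cameras differ by about 5 mm, so I use the average for now and check at the grasp. I move above the antenna first.

```bash
python3 -m handwheel '[[0.019,-0.034,0,0,0,0],[0.038,-0.068,0,0,0,0],[0.057,-0.102,0,0,0,0],[0.076,-0.136,0,0,0,0],[0.095,-0.17,0,0,0,0],[0.114,-0.204,0,0,0,0],[0.133,-0.238,0,0,0,0],[0.152,-0.272,0,0,0,0]]' 1
python3 -m handwheel '[[0.019,-0.034,0,0,0,0],[0.038,-0.068,0,0,0,0],[0.057,-0.102,0,0,0,0],[0.0755,-0.135,0,0,0,0],[0.0755,-0.135,0,0,0,0],[0.0755,-0.135,0,0,0,0],[0.0755,-0.135,0,0,0,0],[0.0755,-0.135,0,0,0,0]]'
python3 - <<'E'
from h import *
sc=[]
for n in("top","scene"):
    im,D=cams.capture(n);np.save(f"{n}1.npy",D);cv2.imwrite(f"{n}1.png",im)
    p=bot.read_state()["position"]
    c=cams.calibration(n);R=np.array(c["R"]);K=np.array(c["mtx"])
    for z in(0,0.025):
        q=K@(R@(p-[0,0,z])+np.array(c["t"]));print(n,q[:2]/q[2])
    q=(q[:2]/q[2]).astype(int);h=35
    sc.append(cv2.resize(im[max(0,q[1]-h):q[1]+h,q[0]-h:q[0]+h],(390,390),interpolation=cv2.INTER_CUBIC));print(q)
cv2.imwrite("pics/crop2.png",np.hstack(sc))
# red marks
for n in("top","scene"):
    im=cv2.imread(f"{n}0raw.png").astype(int)
    for nm,(u0,u1,v0,v1),zz in[("knob",(368,389,216,236) if n=="top" else (240,272,222,240),.034),("dial",(345,370,148,173) if n=="top" else (315,350,222,250),.062)]:
        s=im[v0:v1,u0:u1];red=s[...,2]-(s[...,0]+s[...,1])/2
        gb=abs(s[...,1]-s[...,0])<40
        v,u=np.nonzero((red>40)&gb&(s[...,2]>170)); w=red[v,u]
        X=np.array([at_z(n,(a+u0,b+v0),zz)[:2] for a,b in zip(u,v)])
        print(n,nm,len(u),np.round(np.c_[X*1000,w].astype(int).tolist()).astype(int).tolist())
E
```

```text
time_s: 1.37
position: [0.3797, 0.3087, 0.2479]
tcp_rot: [[-0.932, 0.363, 0.001], [0.363, 0.932, 0.0], [-0.001, 0.001, -1.0]]
force: [0.5, 0.6, 0.0]
opening: 1.006
grasp_force: 0.0
time_s: 2.03
position: [0.4536, 0.1762, 0.2475]
tcp_rot: [[-0.932, 0.362, -0.001], [0.362, 0.932, 0.0], [0.001, -0.0, -1.0]]
force: [0.3, -0.5, 0.2]
opening: 0.999
grasp_force: 0.0
top [248.30863965 217.32975683]
top [250.60081348 217.44713914]
[250 217]
scene [328.35758784  95.22561079]
scene [328.26608691 105.06508795]
[328 105]
top knob 11 [[453, -109, 63], [453, -112, 101], [453, -114, 116], [451, -102, 42], [451, -114, 58], [438, -91, 66], [438, -112, 44], [436, -91, 62], [433, -91, 52], [426, -94, 40], [411, -134, 83]]
top dial 2 [[621, -43, 49], [621, -45, 56]]
scene knob 8 [[439, -113, 78], [440, -112, 64], [444, -114, 106], [446, -113, 60], [450, -114, 75], [452, -113, 60], [454, -116, 48], [456, -115, 49]]
scene dial 1 [[608, -126, 65]]
```

View pics/crop2.png

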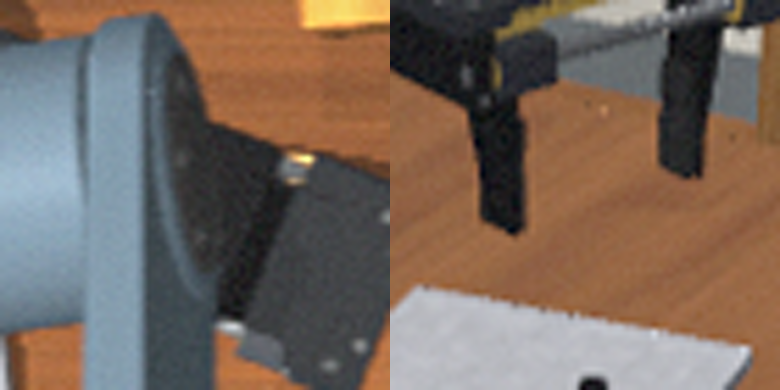

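The scene view shows the fingers' midpoint right over the antenna top, both at about column 329. I descend and grip.

```bash
python3 -m handwheel '[[0,0,-0.03,0,0,0],[0,0,-0.06,0,0,0],[0,0,-0.09,0,0,0],[0,0,-0.12,0,0,0],[0,0,-0.137,0,0,0],[0,0,-0.137,0,0,0],[0,0,-0.137,0,0,0],[0,0,-0.137,0,0,0]]'
python3 -m handwheel '[[0,0,0,0,0,0],[0,0,0,0,0,0],[0,0,0,0,0,0],[0,0,0,0,0,0],[0,0,0,0,0,0],[0,0,0,0,0,0],[0,0,0,0,0,0],[0,0,0,0,0,0]]' -1
python3 - <<'E'
from h import *
im,D=cams.capture("scene");cv2.imwrite("pics/s2.png",cv2.resize(im[90:220,260:420],(800,650*800//800),interpolation=cv2.INTER_CUBIC)[:600])
print(bot.read_state())
E
```

```text
time_s: 2.8
position: [0.455, 0.1761, 0.1114]
tcp_rot: [[-0.932, 0.362, 0.002], [0.362, 0.932, 0.0], [-0.001, 0.001, -1.0]]
force: [0.0, 0.3, -0.3]
opening: 1.001
grasp_force: 0.0
time_s: 3.47
position: [0.4545, 0.1753, 0.1105]
tcp_rot: [[-0.932, 0.363, -0.0], [0.363, 0.932, -0.0], [0.0, -0.0, -1.0]]
force: [0.3, 0.4, -0.2]
opening: 0.476
grasp_force: 0.0
{'time_s': 3.5167, 'joint_positions': array([ 7.91416126e+00,  3.28457532e+01,  1.08523174e+02, -1.42665532e-03,
        3.86356213e+01, -6.07787905e+01]), 'qvel': array([0.05954092, 0.11245881, 0.02640815, 0.01607599, 0.06542679,
       0.07670794]), 'tau': array([ 2.00438109e-03, -3.69461095e+01, -8.56370956e+00,  3.16359874e-03,
        8.55300575e-02,  1.27278872e-04]), 'position': array([0.45450305, 0.175245  , 0.11051464]), 'tcp_rot': array([[-9.31653600e-01,  3.63347717e-01, -7.64964934e-05],
       [ 3.63347720e-01,  9.31653602e-01, -2.63301282e-05],
       [ 6.17012417e-05, -5.23253851e-05, -9.99999997e-01]]), 'force': array([ 1.16520025, -0.14091041, -0.89856921]), 'moment': array([-0.00252663,  0.01574704, -0.00586232]), 'grasp_force': 0.0, 'opening': 0.4349747264469557}
```

View pics/s2.png

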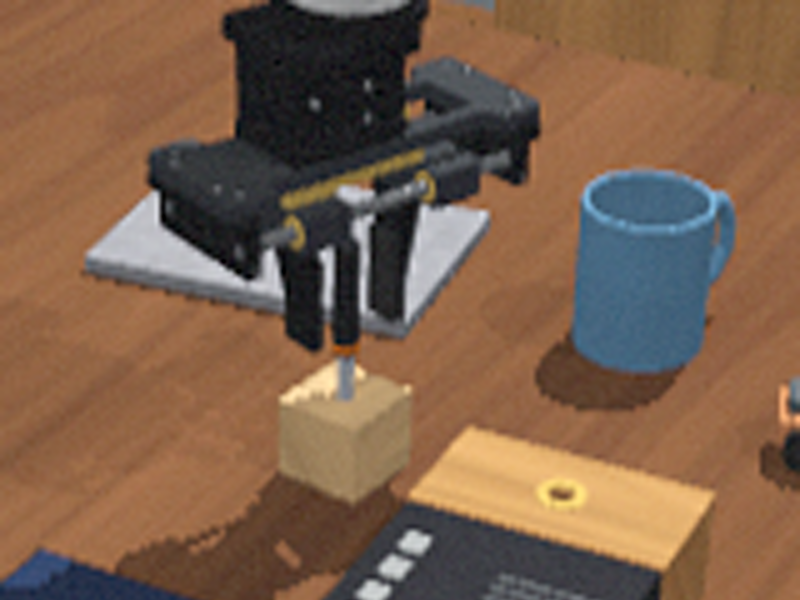

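The antenna stands between the half-closed fingers, with its band at about (345,350) in the crop. I keep closing.

```bash
python3 -m handwheel '[[0,0,0,0,0,0],[0,0,0,0,0,0],[0,0,0,0,0,0],[0,0,0,0,0,0],[0,0,0,0,0,0],[0,0,0,0,0,0],[0,0,0,0,0,0],[0,0,0,0,0,0]]' -1
python3 -m handwheel '[[0,0,0.001,0,0,0],[0,0,0.003,0,0,0],[0,0,0.006,0,0,0],[0,0,0.01,0,0,0],[0,0,0.014,0,0,0],[0,0,0.018,0,0,0],[0,0,0.022,0,0,0],[0,0,0.022,0,0,0]]'
```

```text
time_s: 4.18
position: [0.4545, 0.1753, 0.1105]
tcp_rot: [[-0.932, 0.363, -0.0], [0.363, 0.932, 0.0], [0.0, 0.0, -1.0]]
force: [0.4, 0.1, -1.8]
opening: 0.152
grasp_force: 30.0
time_s: 4.85
position: [0.4548, 0.1753, 0.1335]
tcp_rot: [[-0.932, 0.363, 0.001], [0.363, 0.932, 0.0], [-0.001, 0.0, -1.0]]
force: [-0.4, 1.0, 0.1]
opening: 0.155
grasp_force: 30.0
```

```bash
python3 -m handwheel '[[0,0,0.02,0,0,0],[0,0,0.04,0,0,0],[0.02,-0.006,0.057,0,0,0],[0.05,-0.015,0.057,0,0,0],[0.08,-0.024,0.057,0,0,0],[0.11,-0.034,0.057,0,0,0],[0.135,-0.041,0.057,0,0,0],[0.1475,-0.045,0.057,0,0,0]]'
python3 -m handwheel '[[0,0,-0.005,0,0,0],[0,0,-0.01,0,0,0],[0,0,-0.015,0,0,0],[0,0,-0.02,0,0,0],[0,0,-0.022,0,0,0],[0,0,-0.022,0,0,0],[0,0,-0.022,0,0,0],[0,0,-0.022,0,0,0]]'
python3 - <<'E'
from h import *
im,D=cams.capture("scene");a=cv2.resize(im[130:210,330:410],(480,480),interpolation=cv2.INTER_CUBIC)
im,D=cams.capture("top");b=cv2.resize(im[130:190,255:315],(300,300),interpolation=cv2.INTER_CUBIC);b=cv2.copyMakeBorder(b,0,180,0,0,0)
cv2.imwrite("pics/s3.png",np.hstack([a,b]))
c=cams.calibration("scene");p=bot.read_state()["position"];print(p)
f=p-[0,0,.0955]
for cn in("scene","top"):
  c=cams.calibration(cn)
  q=np.array(c["mtx"])@(np.array(c["R"])@f+np.array(c["t"]));print("foot pred",q[:2]/q[2])
E
```

```text
time_s: 5.52
position: [0.6055, 0.1288, 0.1898]
tcp_rot: [[-0.931, 0.364, 0.004], [0.364, 0.931, -0.001], [-0.003, 0.001, -1.0]]
force: [-0.0, -0.2, -0.4]
opening: 0.154
grasp_force: 30.0
time_s: 6.18
position: [0.6019, 0.1305, 0.1678]
tcp_rot: [[-0.932, 0.363, 0.0], [0.363, 0.932, -0.0], [-0.0, 0.0, -1.0]]
force: [0.4, -0.4, 0.7]
opening: 0.151
grasp_force: 30.0
[0.60218159 0.13040228 0.1679342 ]
foot pred [371.49046592 183.99326684]
foot pred [281.18444642 158.24786627]
```

View pics/s3.png

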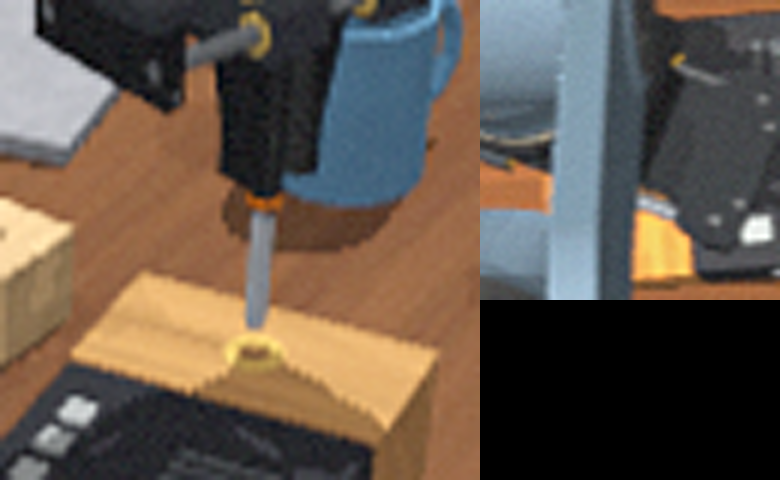

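The foot at scene (372.8,184.2) sits directly above the socket at (372.3,188.7), within about 1 mm. I push down.

```bash
python3 -m handwheel '[[0,0,-0.004,0,0,0],[0,0,-0.008,0,0,0],[0,0,-0.012,0,0,0],[0,0,-0.016,0,0,0],[0,0,-0.02,0,0,0],[0,0,-0.024,0,0,0],[0,0,-0.028,0,0,0],[0,0,-0.028,0,0,0]]'
```

```text
time_s: 6.95
position: [0.6018, 0.1302, 0.1385]
tcp_rot: [[-0.932, 0.363, -0.001], [0.363, 0.932, -0.0], [0.001, -0.0, -1.0]]
force: [0.6, -0.4, 0.7]
opening: 0.152
grasp_force: 30.0
```

Foot is about 16 mm inside with no force. I continue to the bottom.

```bash
python3 -m handwheel '[[0,0,-0.004,0,0,0],[0,0,-0.008,0,0,0],[0,0,-0.012,0,0,0],[0,0,-0.015,0,0,0],[0,0,-0.018,0,0,0],[0,0,-0.02,0,0,0],[0,0,-0.021,0,0,0],[0,0,-0.021,0,0,0]]'
```

```text
time_s: 7.62
position: [0.6022, 0.1303, 0.1202]
tcp_rot: [[-0.932, 0.363, 0.0], [0.363, 0.932, -0.0], [-0.0, 0.0, -1.0]]
force: [-2.8, 0.2, 9.8]
opening: 0.153
grasp_force: 30.0
```

Bottomed: z is 0.1202 with 9.8 N. I release and rise.

```bash
python3 -m handwheel '[[0,0,0,0,0,0],[0,0,0,0,0,0],[0,0,0,0,0,0],[0,0,0,0,0,0],[0,0,0,0,0,0],[0,0,0,0,0,0],[0,0,0,0,0,0],[0,0,0,0,0,0]]' 0.4
python3 -m handwheel '[[0,0,0.03,0,0,0],[0,0,0.06,0,0,0],[0,0,0.09,0,0,0],[-0.015,-0.03,0.1,0,0,0],[-0.03,-0.065,0.1,0,0,0],[-0.045,-0.1,0.1,0,0,0],[-0.06,-0.135,0.1,0,0,0],[-0.075,-0.17,0.1,0,0,0]]'
python3 - <<'E'
from h import *
im,D=cams.capture("scene");P=cloud("scene",D);Z=P[...,2]
m=np.zeros((400,640),bool);m[130:195,350:395]=1;m&=(Z>.085)&(Z<.16)&(abs(P[...,0]-.605)<.03)&(abs(P[...,1]-.13)<.03);q=P[m];print(len(q),q.mean(0) if len(q) else 0,q[:,2].max() if len(q) else 0,bot.read_state()["position"])
cv2.imwrite("pics/s4.png",cv2.resize(im[110:290,220:460],(800,600),interpolation=cv2.INTER_CUBIC))
E
```

```text
time_s: 8.28
position: [0.602, 0.1303, 0.1184]
tcp_rot: [[-0.932, 0.363, -0.0], [0.363, 0.932, -0.0], [0.0, -0.0, -1.0]]
force: [0.3, 0.0, -0.1]
opening: 0.656
grasp_force: 0.0
time_s: 8.95
position: [0.5261, -0.0409, 0.2189]
tcp_rot: [[-0.932, 0.362, 0.001], [0.362, 0.932, -0.0], [-0.001, -0.0, -1.0]]
force: [-0.4, -0.5, 0.6]
opening: 0.704
grasp_force: 0.0
144 [0.60502011 0.1266168  0.11848799] 0.14655802021505102 [ 0.52362701 -0.04667397  0.21852553]
```

View pics/s4.png

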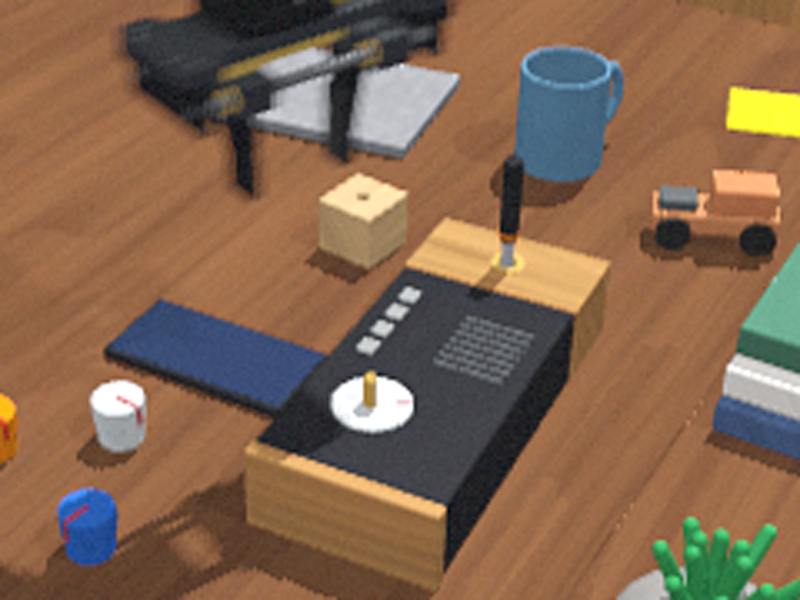

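The antenna is home, with its top at z≈0.146, and released. Now I go to the aluminium knob.

```bash
python3 -m handwheel '[[-0.025,-0.02,0,0,0,0],[-0.05,-0.04,0,0,0,0],[-0.075,-0.06,0,0,0,0],[-0.09,-0.0745,0,0,0,0],[-0.09,-0.0745,-0.03,0,0,0],[-0.09,-0.0745,-0.06,0,0,0],[-0.09,-0.0745,-0.09,0,0,0],[-0.09,-0.0745,-0.11,0,0,0]]' 0.24
python3 -m handwheel '[[0,0,0,0,0,0],[0,0,-0.01,0,0,0],[0,0,-0.02,0,0,0],[0,0,-0.035,0,0,0],[0,0,-0.05,0,0,0],[0,0,-0.065,0,0,0],[0,0,-0.0745,0,0,0],[0,0,-0.0745,0,0,0]]'
python3 -m handwheel '[[0,0,0,0,0,0],[0,0,0,0,0,0],[0,0,0,0,0,0],[0,0,0,0,0,0],[0,0,0,0,0,0],[0,0,0,0,0,0],[0,0,0,0,0,0],[0,0,0,0,0,0]]' -1
```

```text
time_s: 9.67
position: [0.4364, -0.1141, 0.1069]
tcp_rot: [[-0.931, 0.364, -0.001], [0.364, 0.931, 0.001], [0.001, 0.0, -1.0]]
force: [-0.1, 0.1, 0.8]
opening: 0.617
grasp_force: 0.0
time_s: 10.33
position: [0.4371, -0.1141, 0.0334]
tcp_rot: [[-0.932, 0.363, -0.001], [0.363, 0.932, 0.001], [0.001, 0.0, -1.0]]
force: [-0.4, 0.8, -0.8]
opening: 0.619
grasp_force: 0.0
time_s: 11.0
position: [0.4375, -0.1144, 0.0348]
tcp_rot: [[-0.932, 0.363, 0.002], [0.363, 0.932, -0.001], [-0.002, -0.0, -1.0]]
force: [0.1, 0.0, 6.6]
opening: 0.404
grasp_force: 30.0
```

```bash
python3 -m handwheel '[[0,0,0.01,0,0,0],[0,0,0.03,0,0,0],[0,0,0.06,0,0,0.06],[0,0,0.09,0,0,0.12],[0,0,0.11,0,0,0.18],[0.02,0.007,0.11,0,0,0.24],[0.05,0.017,0.11,0,0,0.3],[0.08,0.026,0.11,0,0,0.345]]'
python3 -m handwheel '[[0.03,0.01,0,0,0,0],[0.06,0.02,0,0,0,0],[0.0845,0.027,0,0,0,0],[0.0845,0.027,0,0,0,0],[0.0845,0.027,-0.008,0,0,0],[0.0845,0.027,-0.015,0,0,0],[0.0845,0.027,-0.015,0,0,0],[0.0845,0.027,-0.015,0,0,0]]'
python3 - <<'E'
from h import *
im,D=cams.capture("scene");cv2.imwrite("scene5.png",im);np.save("scene5.npy",D)
cv2.imwrite("pics/s5.png",cv2.resize(im[175:260,280:390],(770,595),interpolation=cv2.INTER_CUBIC))
c=cams.calibration("scene");p=bot.read_state()["position"]
for z in (.069,.060,.062-0):
  pass
K=np.array(c["mtx"]);R=np.array(c["R"]);t=np.array(c["t"])
zz=p[2]-.006-.028
for nm,X in[("under",[p[0],p[1],zz]),("captop",[p[0],p[1],zz+.034]),("ring",[.6015,-.061,.062]),("tip",[.6015,-.061,.084])]:
  q=K@(R@np.array(X)+t);q=q[:2]/q[2];print(nm,q,"crop",(q-[280,175])*7)
E
```

```text
time_s: 11.67
position: [0.5172, -0.0878, 0.145]
tcp_rot: [[-0.948, -0.317, 0.0], [-0.317, 0.948, -0.0], [-0.0, -0.0, -1.0]]
force: [-0.3, 0.0, -1.6]
opening: 0.4
grasp_force: 30.0
time_s: 12.33
position: [0.5994, -0.0613, 0.1279]
tcp_rot: [[-0.95, -0.312, -0.004], [-0.312, 0.95, 0.001], [0.003, 0.002, -1.0]]
force: [-0.2, -0.4, -0.9]
opening: 0.404
grasp_force: 30.0
under [329.85562873 218.11716616] crop [348.9894011  301.82016314]
captop [330.03354369 204.79733805] crop [350.23480584 208.58136632]
ring [330.38323204 230.4490039 ] crop [352.68262429 388.14302727]
tip [330.50219601 222.21134546] crop [353.51537205 330.47941822]
```

View pics/s5.png

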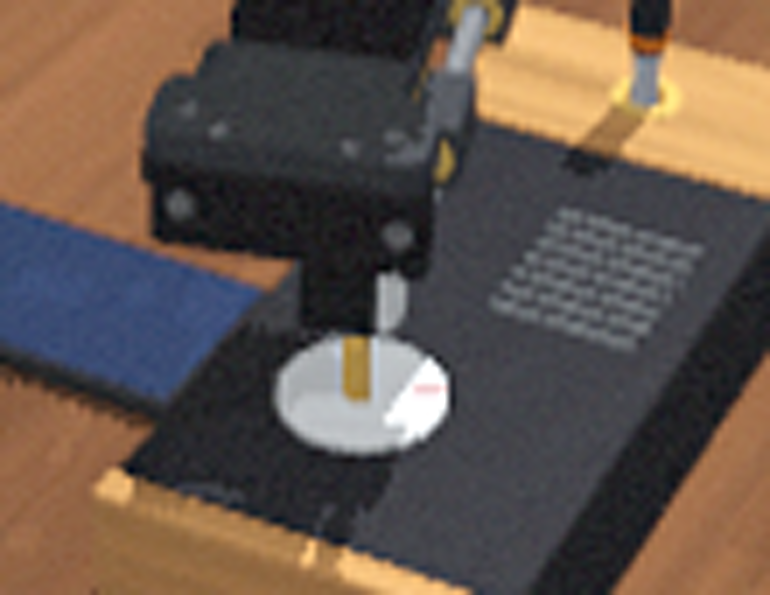

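The ring centre is at crop (362,394), matching the prediction plus the known scene bias of about 1.3 px. I check the knob's centring in the jaws numerically.

```bash
cat > chk.py <<'E'
from h import *
im,D=cams.capture("scene");st=bot.read_state();p=st["position"];Rt=st["tcp_rot"];print(p)
c=cams.calibration("scene");K=np.array(c["mtx"]);R=np.array(c["R"]);t=np.array(c["t"])
pr=lambda X:(lambda q:q[:2]/q[2])(K@(R@np.array(X)+t))
zz=p[2]-.034
th=np.linspace(0,2*np.pi,180)
for h,r in((.031,.018),(.022,.018),(.014,.016),(.005,.016)):
    e=np.array([pr([p[0]+r*np.cos(a),p[1]+r*np.sin(a),zz+h]) for a in th])
    k=e[:,0].argmax();print("h",h,"right edge pred",np.round(e[k],1))
e=[np.round(pr(p+Rt@[sx*.0095,s*w,.02]),1) for s in(-1,1) for w in(.018,.033) for sx in(-1,1)];print("finger",e)
for v in range(208,226,2): print(v,im[v,318:344].mean(-1).astype(int).tolist())
print("d",np.round(D[216,318:344],3).tolist())
E
python3 chk.py
```

```text
[ 0.60060975 -0.06155005  0.12885911]
h 0.031 right edge pred [339.1 206.1]
h 0.022 right edge pred [339.  209.6]
h 0.014 right edge pred [337.9 212.7]
h 0.005 right edge pred [337.8 216.2]
finger [array([332.8, 218.5]), array([323.6, 217.2]), array([331.2, 222.9]), array([322. , 221.6]), array([336.4, 208.2]), array([327.5, 207. ]), array([337.9, 204.1]), array([329.1, 202.9])]
208 [25, 31, 21, 29, 23, 27, 30, 28, 31, 29, 31, 28, 27, 34, 29, 28, 36, 89, 84, 89, 80, 38, 28, 27, 58, 65]
210 [23, 27, 29, 29, 31, 24, 27, 21, 28, 32, 27, 27, 27, 25, 33, 27, 26, 32, 54, 76, 42, 26, 27, 24, 57, 76]
212 [104, 108, 104, 85, 68, 30, 24, 27, 23, 27, 30, 24, 23, 23, 32, 20, 30, 25, 25, 34, 20, 31, 28, 44, 70, 69]
214 [117, 109, 84, 68, 63, 24, 29, 29, 29, 29, 27, 28, 24, 17, 19, 33, 120, 128, 109, 119, 57, 33, 42, 63, 63, 70]
216 [84, 73, 62, 67, 58, 27, 16, 24, 24, 32, 30, 32, 28, 33, 27, 42, 137, 165, 161, 157, 109, 65, 71, 70, 68, 62]
218 [65, 62, 69, 71, 62, 19, 23, 29, 25, 28, 28, 36, 33, 26, 27, 44, 145, 161, 161, 155, 94, 69, 70, 68, 63, 70]
220 [60, 64, 65, 62, 62, 34, 26, 32, 31, 30, 28, 27, 31, 23, 20, 50, 162, 163, 159, 127, 65, 67, 71, 67, 66, 67]
222 [52, 51, 39, 63, 47, 58, 58, 57, 71, 71, 91, 79, 46, 52, 14, 43, 131, 115, 79, 62, 64, 68, 67, 65, 65, 70]
224 [33, 34, 36, 31, 27, 33, 101, 158, 164, 184, 192, 127, 136, 132, 117, 199, 201, 191, 183, 173, 149, 90, 60, 63, 66, 67]
d [1.1180000305175781, 1.034000039100647, 1.0329999923706055, 1.0360000133514404, 1.034999966621399, 0.9390000104904175, 0.9399999976158142, 0.9359999895095825, 0.9409999847412109, 0.9359999895095825, 0.9359999895095825, 0.9359999895095825, 0.9390000104904175, 0.9369999766349792, 0.9369999766349792, 0.9330000281333923, 0.9509999752044678, 0.953000009059906, 0.9559999704360962, 0.9589999914169312, 0.9679999947547913, 1.0329999923706055, 1.0360000133514404, 1.034999966621399, 1.034000039100647, 1.034999966621399]
```

```bash
cat > chk2.py <<'E'
from h import *
from scipy.optimize import least_squares
I=[];
for i in range(6):
    im,D=cams.capture("scene");I.append(im.astype(float))
st=bot.read_state();p=st["position"];im=np.mean(I,0);g=im.mean(-1);print(p)
cv2.imwrite("avg.png",im)
c=cams.calibration("scene");K=np.array(c["mtx"]);R=np.array(c["R"]);t=np.array(c["t"])
def pr(X): q=(R@np.asarray(X).T).T+t; q=q@K.T; return q[:,:2]/q[:,2:]
th=np.linspace(0,2*np.pi,400)
circ=lambda x,y,z,r:np.c_[x+r*np.cos(th),y+r*np.sin(th),0*th+z]
# ring edge: for each row left/right, ring vs dark panel
pts=[]
for v in range(226,240):
    row=g[v,305:358]; 
    for seq,sgn in((range(0,26),1),(range(52,26,-1),-1)):
        for k in seq:
            if row[k+sgn]>105 and row[k]<=105:
                f=(105-row[k])/(row[k+sgn]-row[k]);pts.append((305+k+sgn*f,v));break
pts=np.array(pts)
def res(q):
    e=pr(circ(q[0],q[1],.062,.026));return np.array([np.sort(np.hypot(*(e-a).T))[0] for a in pts])
# signed residual
def sres(q):
    e=pr(circ(q[0],q[1],.062,.026));m=e.mean(0);o=[]
    for a in pts:
        i=np.hypot(*(e-a).T).argmin();o.append(np.dot(a-e[i],(e[i]-m)/np.linalg.norm(e[i]-m)))
    return o
s=least_squares(sres,[.602,-.061],loss="soft_l1",f_scale=.3);print("ring centre (scene cal)",s.x,np.round(np.std(s.fun),2),len(pts))
# knob right edge
for v in range(213,222):
    r=g[v,330:345];j=np.argmax(r[5:9])+5;hi=r[6:8].mean();lo=r[11:14].mean();m=(hi+lo)/2
    for k in range(5,13):
        if r[k]>=m>r[k+1]: print(v,"edge",round(330+k+(r[k]-m)/(r[k]-r[k+1]),2));break
zz=p[2]-.034
for h,rr in((.03,.018),(.018,.018),(.016,.016),(.008,.016),(.0,.016)):
    e=pr(circ(p[0],p[1],zz+h,rr));k=e[:,0].argmax();print(h,"pred edge",np.round(e[k],2))
# px per mm along tool x
print("du,dv per mm tool x",(pr([p+st["tcp_rot"][:,0]*.001])-pr([p])).round(3),"tool y",(pr([p+st["tcp_rot"][:,1]*.001])-pr([p])).round(3))
E
python3 chk2.py
```

```text
[ 0.60159225 -0.06136544  0.12935585]
ring centre (scene cal) [ 0.60469259 -0.06241214] 0.28 28
213 edge 337.15
214 edge 338.25
215 edge 338.46
216 edge 338.48
217 edge 338.46
218 edge 338.41
219 edge 338.25
220 edge 337.66
221 edge 337.24
0.03 pred edge [339.54 206.39]
0.018 pred edge [339.41 211.14]
0.016 pred edge [338.41 211.91]
0.008 pred edge [338.33 215.03]
0.0 pred edge [338.25 218.12]
du,dv per mm tool x [[-0.482 -0.066]] tool y [[ 0.105 -0.28 ]][ WARN:0@4.326] global loadsave.cpp:1063 imwrite_ Unsupported depth image for selected encoder is fallbacked to CV_8U.
```

In this one image the knob axis sits 2.3 mm off the ring along tool x and about 1 mm along tool y. I shift by (+2.5, -0.3) mm and lower onto the taper gently.

```bash
python3 -m handwheel '[[0.0025,-0.0003,0,0,0,0],[0.0025,-0.0003,0,0,0,0],[0.0025,-0.0003,-0.004,0,0,0],[0.0025,-0.0003,-0.008,0,0,0],[0.0025,-0.0003,-0.011,0,0,0],[0.0025,-0.0003,-0.013,0,0,0],[0.0025,-0.0003,-0.015,0,0,0],[0.0025,-0.0003,-0.016,0,0,0]]'
```

```text
time_s: 13.4
position: [0.6034, -0.0612, 0.1125]
tcp_rot: [[-0.95, -0.313, -0.002], [-0.313, 0.95, 0.001], [0.001, 0.001, -1.0]]
force: [-1.1, 1.7, 0.7]
opening: 0.399
grasp_force: 30.0
```

It is 6 mm past the tip with no axial force, so the bore is on. I continue.

```bash
python3 -m handwheel '[[0,0,-0.002,0,0,0],[0,0,-0.004,0,0,0],[0,0,-0.006,0,0,0],[0,0,-0.008,0,0,0],[0,0,-0.01,0,0,0],[0,0,-0.0115,0,0,0],[0,0,-0.0115,0,0,0],[0,0,-0.0115,0,0,0]]'
```

```text
time_s: 14.07
position: [0.6034, -0.0612, 0.1011]
tcp_rot: [[-0.95, -0.313, -0.001], [-0.313, 0.95, 0.001], [0.001, 0.001, -1.0]]
force: [-1.6, 3.1, -1.2]
opening: 0.406
grasp_force: 30.0
```

```bash
python3 -m handwheel '[[0,0,-0.001,0,0,0],[0,0,-0.002,0,0,0],[0,0,-0.003,0,0,0],[0,0,-0.004,0,0,0],[0,0,-0.005,0,0,0],[0,0,-0.006,0,0,0],[0,0,-0.006,0,0,0],[0,0,-0.006,0,0,0]]'
```

```text
time_s: 14.73
position: [0.6036, -0.0612, 0.0969]
tcp_rot: [[-0.95, -0.313, -0.001], [-0.313, 0.95, 0.0], [0.001, 0.001, -1.0]]
force: [-5.6, 3.9, 9.4]
opening: 0.402
grasp_force: 30.0
```

```bash
python3 -m handwheel '[[0,0,-0.001,0,0,0],[0,0,-0.002,0,0,0],[0,0,-0.002,0,0,0],[0,0,-0.002,0,0,0],[0,0,-0.002,0,0,0],[0,0,-0.002,0,0,0],[0,0,-0.002,0,0,0],[0,0,-0.002,0,0,0]]'
python3 - <<'E'
from h import *
im,D=cams.capture("scene");s=bot.read_state();print(s["position"],s["force"],s["moment"])
a=cv2.resize(im[150:270,270:430],(800,600),interpolation=cv2.INTER_CUBIC);cv2.imwrite("pics/s6.png",a)
E
```

```text
time_s: 15.4
position: [0.6035, -0.0612, 0.0967]
tcp_rot: [[-0.95, -0.313, -0.0], [-0.313, 0.95, 0.0], [0.0, 0.0, -1.0]]
force: [-8.9, 4.4, 19.8]
opening: 0.403
grasp_force: 30.0
[ 0.60354165 -0.06121967  0.09667981] [-8.86614051  4.54925624 20.20566681] [ 0.85350274  1.57018677 -0.01084334]
```

View pics/s6.png

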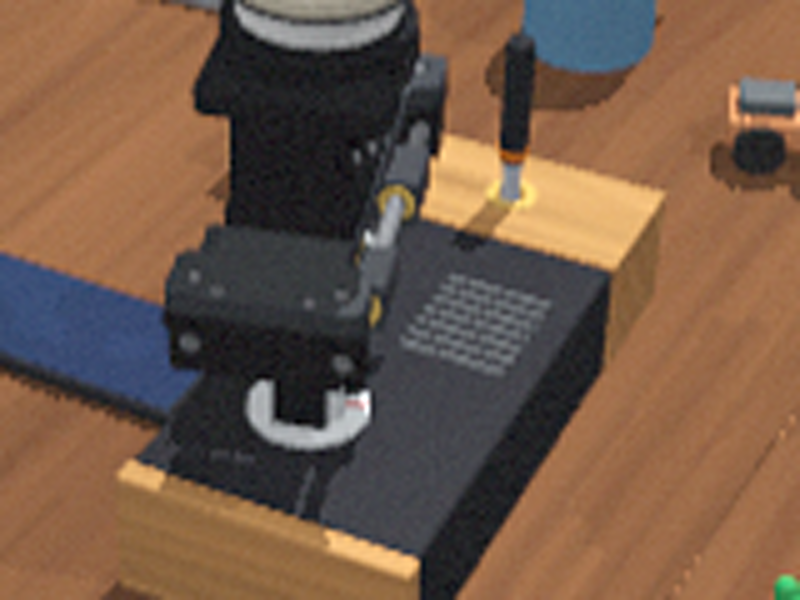

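The push hits a hard stop at z≈0.0967 with 20 N. That puts the knob underside about 2 mm above the panel, so the shaft is pressed over 4 mm. The antenna stands home at (510,190) in the crop and the dial mark has not moved. Handing in.

```bash
python3 -c "
from rig import bot
print(bot.hand_in())"
```

```text
the job is handed in; nothing more can be done
None
```

I handed the job in with the antenna home in its socket and released, and the aluminium knob on the D-shaft, still gripped and pressed to a hard stop (about 20 N, an estimated 4–5 mm of travel); no verdict came back.

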